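# Lock the syringe into the spring infuser, draw its drive back to the index and hold it

### The arm

A 6-joint arm with a two-finger parallel gripper is mounted at the origin on a cart in front of the work surface, level with it; the furniture and walls round the work are solid. World frame = base frame: x ahead of the robot, y to its left, z up, the work surface at z = 0. Lengths are in mm, angles in degrees, forces in N, time in s.
With the tool pointing down it reaches from about 350 to 850 mm from the base axis. Payload 8.1 kg.
Tool frame: the origin (TCP) lies midway between the tips of the shut fingers; the grasp point (between the pads) lies 19 mm behind it (r.pinch_z is the distance from the TCP to the grasp point, in mm); z points along the fingers, y is the line along which they close (so a half turn about z gives the same grasp; the last joint's range is limited). The gripper opens to 85 mm and grips with 20 to 120 N. Pads are 22 mm wide; open, the fingers measure 114 mm over their backs; the gripper's body (76 mm by 85 mm) begins 54 mm behind the grasp point. The pads swing forward as they close: fully open they stand 13 mm farther back than shut.
Start: joints at [66.497, 7.471, 85.268, -0, 87.261, -4.893], TCP at [191.45, 568.641, 231.292] pointing down, gripper open.
Joint ranges: [-169.43, 169.43], [-51.17, 129.36], [1.28, 143.12], [-76.62, 256.62], [0, 156.53], [-152.29, 152.29]. Speed limits (degrees/s): [136.94, 136.94, 159.86, 180, 180, 180].

### API

Orientations are given as [roll, pitch, yaw] about the fixed x, y, z axes, in that order (R = Rz(yaw) Ry(pitch) Rx(roll)).
In Python, from bench import sensors, optics, job, r gives the robot as it stands.
- The arm moves only by the tool play_rows, never from a script. Its argument "motion" is a list that holds one entry, the list of rows, each a list of 6 numbers: the shift along the tool's x, y, z in cm, then the turn, a rotation vector about the tool's x, y, z in degrees. In form: [[[x, y, z, ax, ay, az], ...]]. A call has 1 to 5 rows; each row is the pose to reach, as a shift and turn from the pose commanded when the call began, along the tool's axes at that moment; what a row does not reach only later rows make up. A row lasts 1/10 s, in which the tool goes at most 50 mm and 8.59 degrees, less where a joint would pass 70% of its speed; a pose out of reach is approached as far as the arm can. A call with a gripper value outside its range is refused whole. "jaw" is the opening, from 0 (shut) to 1 (fully open), set as the call begins (left out, the last holds). The fingers move at their own pace and stop on an object; "squeeze" is the grip in N (left out, the last holds). Time passes only in rows, so rows that repeat a pose let the fingers close. It gives the time, the measured TCP pose, the force, the opening and the grip force at its end, in the units of the state.
- sensors.sense(): the state, without advancing time (a new reading comes with each control period).
- optics.snapshot(name): name is "scene" or "side" or "wrist"; returns a dict with "pixels" (420x560x3 uint8, red, green, blue), "mtx" (3x3 intrinsics, pixels), "R" (3x3) and "t" (3): a world point X has camera coordinates R X + t; the wrist camera has in their place "T_tool_cam" (4x4, takes a point from camera to tool coordinates, whose origin is the TCP and whose axes are the flange's). Camera axes: x right, y down, z forward; pixel columns grow to the right and rows downward; lengths in mm; the calibration is good to about 2 mm. A picture is of the moment at which its call begins: read the wrist's pose just before it. There is no depth.
- job.hand_in(): hands the job in; it is judged then, once.
The state is a dict: "time": time; "joint_pos": joint angles; "qd": joint speeds; "joint_efforts": joint torques, N m; "tool_pos": TCP position; "tcp_rot": TCP orientation; "ft_force": force on the tool from outside, world axes, zero at the start; "wrist_torque": the same for the moment, N m; "finger_gap": finger opening in mm; "grip_force": force on a finger pad.
Only numpy, scipy, OpenCV 4.12 (cv2) and the standard library are available. Lean on these libraries where they do the work, as an engineer would, in place of code of your own. Each camera call takes 0.05 s, during which the arm holds its last target. There are 200 camera calls.

### The job

On the trolley a syringe lies in the cradle of a spring-driven infuser. First swing the open keeper bar down over the barrel and press it until it snaps fully shut in its catch, so that the syringe cannot lift when it is drawn; then take the drive's T-handle and pull it out against its return spring until its pointer is in line with the index clip on the scale, and finish while still holding it there, because the nurse turns the tap next and the spring would run back if you let go. Leave the index clip where it is set, keep the syringe in its cradle and do not knock over or push away the things around it.

Things in the scene. Friction and masses are not known exactly. Their poses are not given: they have to be found in the camera images.
- infuser: syringe infuser, fixed on the trolley: white housing 88 x 252 x 32 mm, long along y. Origin under its centre, z up; +y points to the nose (tap, reaches y 142 mm), -y to the end where the drive is pulled out, -x is the front with the scale. On top: syringe cradle along x = 0 (syringe top z 53 mm), keeper bar at y 22 mm, carriage home at y -34 to -70 mm, end cap at y -118 mm (z 50 mm)
- keeper (a joint): keeper bar angle, rad: 0 shut (level over the barrel), grows opening up and back (to infuser +x), stop 1.9; friction hinge, stays where left; starts at 1.2 to 1.75. Bar 16 mm wide, 6 thick, 74 mm from axis to the end of its ribbed tab. A bulb under it meets two sprung rollers at about 0.22 rad; 6 to 10 N down on the tab snaps it past them and they keep it shut
- keeper_hinge (a point): point on the keeper's hinge axis (parallel to infuser y), at infuser x 28, y 22, z 57.5 mm, in the middle of the bar's thickness; at angle a a point r along the bar lies r cos(a) towards infuser -x and r sin(a) up. Hinge lugs reach z 62.5 mm and 14.5 mm to either side
- keeper_tab (a point): top face at the root of the bar's finger tab, 60 mm from the hinge axis; the tab is 22 mm wide and goes on 14 mm further. When shut it is at infuser x = -32 mm, z = 60.5 mm, just in front of the roller catch, and may be pushed straight down there
- drive (a joint): how far the drive carriage is pulled out, m: 0 home (its spring keeps it there), end stop at 0.045; moves along the infuser's -y. Return force about 5.6 N at home, growing by 1.6 N per cm to about 12 N at 0.040.
- drive_handle (a point): centre of the T-handle's bar: bar of 12 mm diameter, 56 mm long along the infuser's x, on a stem 14 mm (x) by 9 mm (y); bar centre 86 mm above the trolley top, 28 mm above the carriage's top (z 58 mm). Grasp it from above with the fingers closing along the infuser's y; free for 57 mm to either side above z = 63 mm
- drive_pointer (a point): tip of the thin steel pointer that stands out of the carriage's front side over the scale, 38 mm above the trolley top
- index_mark (a point): inner end of the fin of the small steel index clip (10 mm wide) that sits on the front edge of the scale, 40 mm above the trolley top; set by the nurse at 20 to 40 mm pull, not to be moved. In line means that pointer and fin have the same infuser y
- cradle (a point): where the syringe's origin lies when it is seated in the cradle, 36 mm above the trolley top
- syringe: 10 ml syringe with needle, lying loose in the cradle, plunger at its inner stop, thumb plate in the drive's claw; barrel 17 mm diameter, 93 mm long; origin on its underside, in the barrel, z up
- vial_a: bystander: the taller injection vial, 22 mm diameter, 47 mm high, standing behind the infuser; origin under its centre
- vial_b: bystander: the shorter injection vial, 22 mm diameter, 41 mm high, standing behind the infuser; origin under its centre
- infusion_set: bystander: infusion set in its clear pouch, 75 x 134 x 19 mm, lying behind the infuser; origin under its centre
- pen: bystander: marker pen 138 mm long, 9 mm thick, lying in front of the infuser; origin under its centre
- tape_roll: bystander: roll of paper tape, 40 mm across, 13 mm high, lying in front of the infuser; origin under its centre
- needle_sheath: bystander: clear needle sheath 56 x 8 x 8 mm, lying in front of the infuser's nose; origin under its centre
Not all that is in view belongs to the job. Of the things that look like the syringe, the larger one is meant.

How it is judged:
By the outcome, as a careful person would: the job done as asked, in the order asked, and still so for the second after the job is handed in, while the arm keeps its last pose, push and grip.
It also fails if it takes over 43 s, if anything falls off the work surface, if the arm or the gripper's body presses on something with over 40 N, if the wrist force passes 120 N, or if a joint passes its speed limit or range.

## Working session

There is one attempt and no reset: what is moved stays moved. The work goes in short steps, Python scripts to look and compute and a tool call to move; the robot and the scene stay as the last step left them, time stands still between calls to the robot, and variables do not carry over. Pictures are saved under pics/ and viewed, at most 10 in all, crops included, and the job is handed in when it is done.

Besides the shell and the picture viewer there is one more tool, called after "Request:" by a JSON object that holds its "op" and its "data". play_rows: Moves the arm, as the interface text tells. Its arguments: {"type":"object","properties":{"motion":{"type":"array","items":{"type":"array","items":{"type":"array","items":{"type":"number"}}}},"jaw":{"type":"number"},"squeeze":{"type":"number"}},"required":["motion"]}

```bash
mkdir -p pics; python3 - <<'E'
from bench import sensors, optics, job, r
import cv2, numpy as np, pickle
s=sensors.sense(); print(s['time'],s['tool_pos'],s['tcp_rot'],r.pinch_z)
d={}
for n in("scene","side","wrist"):
    p=optics.snapshot(n); d[n]=p; cv2.imwrite(f"pics/{n}0.png",cv2.resize(p["pixels"][:,:,::-1],(800,600),interpolation=cv2.INTER_CUBIC))
    print(n,{k:np.round(v,3).tolist() for k,v in p.items() if k!="pixels"})
pickle.dump(d,open("d0.pkl","wb"))
E
```

```text
0.0 [191.21569012 568.14163216 230.24697898] [-1.79895104e+02 -8.99818715e-03  1.61394129e+02] 18.700000000000003
scene {'mtx': [[501.114, 0.0, 279.433], [0.0, 501.114, 216.889], [0.0, 0.0, 1.0]], 'R': [[0.585, -0.811, 0.009], [-0.465, -0.345, -0.816], [0.664, 0.473, -0.579]], 't': [-278.975, 308.225, 637.747]}
side {'mtx': [[441.472, 0.0, 278.37], [0.0, 441.472, 209.253], [0.0, 0.0, 1.0]], 'R': [[-0.999, 0.042, -0.015], [0.03, 0.37, -0.929], [-0.033, -0.928, -0.371]], 't': [492.079, 37.091, 921.263]}
wrist {'mtx': [[328.283, 0.0, 275.761], [0.0, 328.283, 210.004], [0.0, 0.0, 1.0]], 'T_tool_cam': [[0.001, -0.944, -0.329, 84.371], [1.0, 0.0, 0.001, -0.274], [-0.0, -0.329, 0.944, -142.192], [0.0, 0.0, 0.0, 1.0]]}
```

View pics/scene0.png

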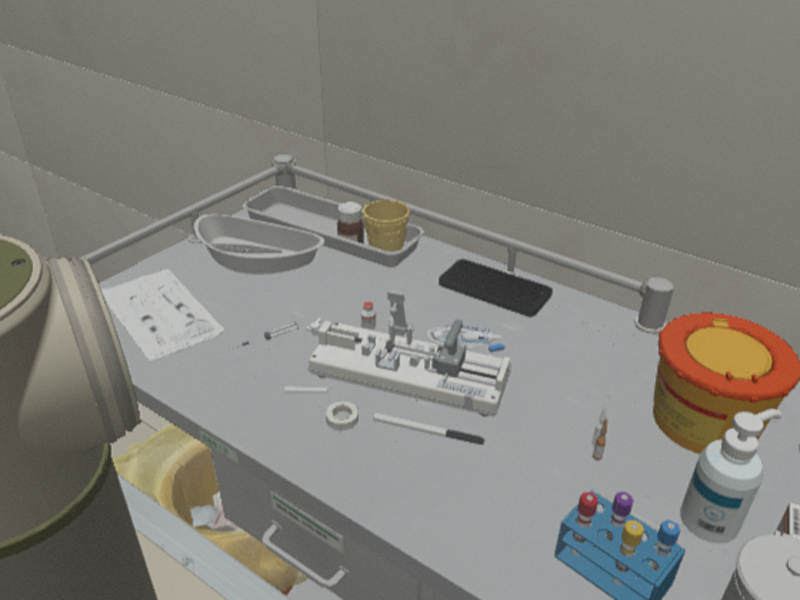

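View pics/side0.png

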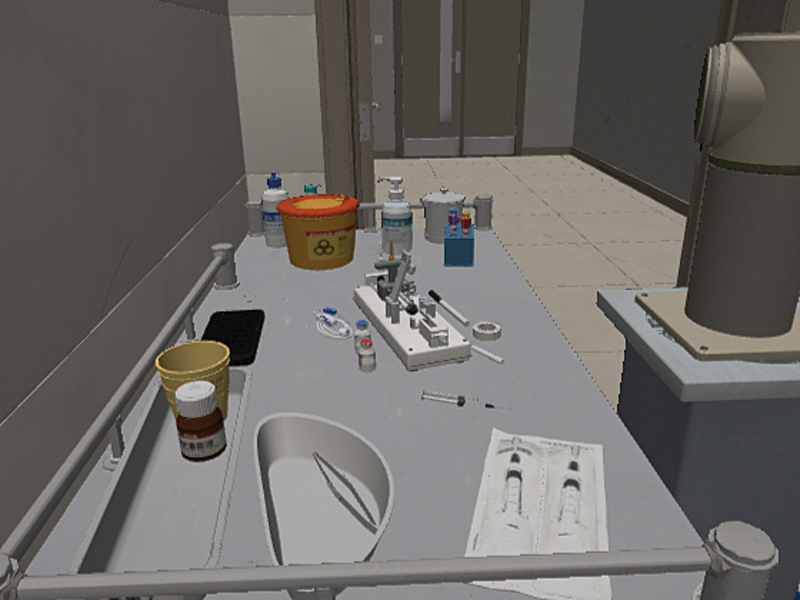

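The scene picture shows the infuser at (310–510, 290–410), its nose pointing to the left. The keeper stands up at (398, 320) and the T-handle is at (453, 340). I'll enlarge this area.

```bash
python3 - <<'E'
import cv2,pickle
d=pickle.load(open("d0.pkl","rb"))
def c(n,x,y,w,h,k): cv2.imwrite(f"pics/{n}_c.png",cv2.resize(d[n]["pixels"][y:y+h,x:x+w,::-1],None,fx=k,fy=k,interpolation=cv2.INTER_CUBIC))
c("scene",205,195,160,100,5); c("side",240,170,100,90,6)
E
```

```text
(no output)
```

View pics/scene_c.png

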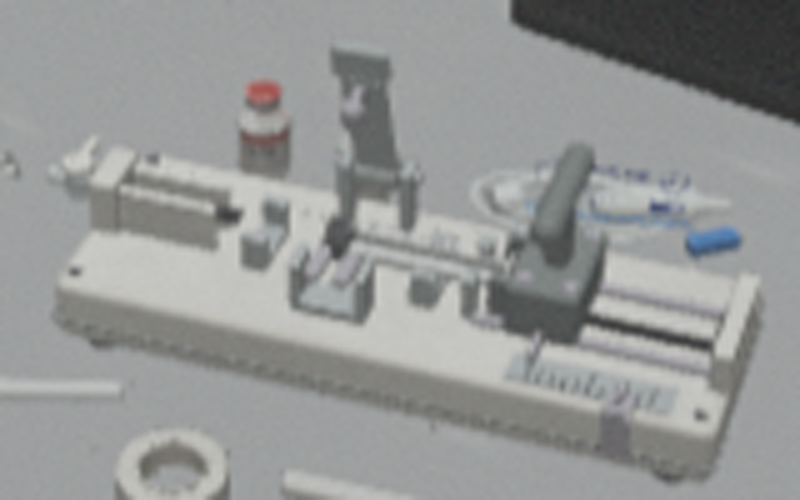

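The crop shows the front top corners of the housing at (60, 288) and (716, 440). The handle bar runs from (578, 150) to (545, 235), the pointer tip is near (533, 355) and the clip fin near (622, 392). The keeper tab's top edge runs from (332, 50) to (390, 58).

```bash
cat > h.py <<'E'
import numpy as np
from scipy.optimize import least_squares
def W(p,X): # infuser->world
    x,y,a=p; a=np.radians(a); X=np.atleast_2d(X)
    return np.c_[x+X[:,0]*np.cos(a)-X[:,1]*np.sin(a), y+X[:,0]*np.sin(a)+X[:,1]*np.cos(a), X[:,2]]
def proj(K,R,t,X):
    c=X@np.array(R).T+np.array(t); q=c@np.array(K).T; return q[:,:2]/q[:,2:]
def ray(K,R,t,uv,z):
    R=np.array(R);o=-R.T@np.array(t); d=R.T@np.linalg.solve(K,[*uv,1]); return o+d*(z-o[2])/d[2]
def camW(p,pos,rpy):
    from scipy.spatial.transform import Rotation as Ro
    T=np.eye(4);T[:3,:3]=Ro.from_euler('xyz',rpy,degrees=True).as_matrix();T[:3,3]=pos
    M=np.linalg.inv(T@np.array(p["T_tool_cam"])); return M[:3,:3],M[:3,3]
def keep(a,r,dz=0,y=22): return [28-r*np.cos(a)+dz*np.sin(a),y,57.5+r*np.sin(a)+dz*np.cos(a)]
E
python3 - <<'E'
from h import *
import pickle
d=pickle.load(open("d0.pkl","rb"))["scene"]; K,R,t=d["mtx"],d["R"],d["t"]
C=lambda u,v:np.array([205+u/5,195+v/5])
uv=np.array([C(60,288),C(716,440),C(563,190)])
X=np.array([[-44,126,32],[-44,-126,32],[0,-52,86.]])
f=lambda p:(proj(K,R,t,W(p,X))-uv).ravel()
a,b=[ray(K,R,t,u,32) for u in uv[:2]]; print(a,b,np.linalg.norm(a-b))
best=min((least_squares(f,[*(a+b)[:2]/2,y0]) for y0 in(0,45,90,135,-135)),key=lambda s:s.cost);p=best.x
print(p,best.fun.round(2)); print(W(p,[[0,-52,86],keep(0,60,3)]))
tab=C(361,54)
print(np.linalg.norm(proj(K,R,t,W(p,[keep(q,74) for q in np.arange(1.1,1.8,.1)]))-tab,axis=1).round(1))
for n,u,z in(("ptr",C(533,340),38),("fin",C(622,395),40)):
    w=ray(K,R,t,u,z); a=np.radians(p[2]); e=w[:2]-p[:2]; print(n,e[0]*np.cos(a)+e[1]*np.sin(a),-e[0]*np.sin(a)+e[1]*np.cos(a))
E
```

```text
[400.04458945  87.41200259  32.        ] [ 472.2910054  -148.77285621   32.        ] 246.98751414620182
[480.38337972 -17.06183882  16.80246865] [-0.74 -1.19  1.51 -0.38 -0.84  1.31]
[[495.41517799 -66.84180508  86.        ]
 [443.38994736  -5.25142127  60.5       ]]
[ 4.8  1.3  2.6  5.7  8.6 11.1 13.4]
ptr -23.1050074557407 -51.4573739704731
fin -43.112313872305606 -89.1935700712354
```

```bash
cat >> h.py <<'E'
def rel(pos,rpy,tgt,yaw):
    "tool-frame shift (cm) and rotvec (deg) from pose to world tgt, pointing down with yaw"
    from scipy.spatial.transform import Rotation as Ro
    A=Ro.from_euler('xyz',rpy,degrees=True); B=Ro.from_euler('xyz',[180,0,yaw],degrees=True)
    return np.r_[A.inv().apply(np.array(tgt)-pos)/10,(A.inv()*B).as_rotvec(degrees=True)].round(2).tolist()
E
python3 - <<'E'
from h import *
p=[480.4,-17,16.8]
t=W(p,[[55,22,190]])[0]; s=np.array([191.45,568.64,231.3]); print(t)
yaw=196.8
print(rel(s,[180,0,161.6],s+(t-s)*.4,180))
print(rel(s+(t-s)*.4,[180,0,180],t,yaw))
E
```

```text
[526.69387283  19.95777778 190.        ]
[-19.65, -16.59, 1.65, 0.0, 0.0, -18.4]
[-20.11, -32.92, 2.48, 0.0, 0.0, -16.8]
```

Request:
{"op": "play_rows", "data": {"motion": [[[-4,-3.3,0.3,0,0,-4],[-8,-6.6,0.7,0,0,-8],[-12,-10,1,0,0,-12],[-16,-13.3,1.3,0,0,-16],[-19.7,-16.6,1.6,0,0,-18.4]]], "jaw": 0}}

```text
time: 0.65
tool_pos: [321.6, 353.7, 215.4]
tcp_rot: [-180.0, 0.0, 180.0]
ft_force: [1.2, -0.1, -0.3]
finger_gap: 12.2
grip_force: 0.0
```

Request:
{"op": "play_rows", "data": {"motion": [[[-2,-3.5,0.3,0,0,-2],[-4,-7,0.6,0,0,-4],[-6,-10,0.8,0,0,-5],[-8,-13.5,1,0,0,-7],[-10,-16.5,1.2,0,0,-8.4]]]}}

```text
time: 1.15
tool_pos: [420.9, 188.4, 203.6]
tcp_rot: [-180.0, -0.0, -171.7]
ft_force: [0.5, 0.3, -0.1]
finger_gap: 0.2
grip_force: 0.0
```

Request:
{"op": "play_rows", "data": {"motion": [[[-2,-4.5,0.3,0,0,-2],[-4,-9,0.6,0,0,-4],[-6,-13.5,1,0,0,-6],[-8,-18.2,1.3,0,0,-8.5],[-8,-18.2,1.3,0,0,-8.5]]]}}

```text
time: 1.65
tool_pos: [527.1, 16.3, 189.8]
tcp_rot: [-179.9, -0.1, -163.5]
ft_force: [-0.9, 0.6, 0.2]
finger_gap: -0.1
grip_force: 0.0
```

```bash
cat > snap.py <<'E'
import sys,pickle,cv2,numpy as np
from bench import sensors, optics
n=sys.argv[1]; s=sensors.sense(); d={"pos":s["tool_pos"],"rot":s["tcp_rot"]}
for c in("wrist","scene"): d[c]=optics.snapshot(c)
pickle.dump(d,open(n+".pkl","wb")); print(s["time"],s["tool_pos"],s["tcp_rot"],s["joint_pos"])
cv2.imwrite(f"pics/{n}.png",cv2.resize(d["wrist"]["pixels"][:,:,::-1],(800,600),interpolation=cv2.INTER_CUBIC))
E
python3 snap.py w1
```

```text
1.65 [527.14010466  16.28335203 189.82744752] [-1.79910301e+02 -6.06224753e-02 -1.63515288e+02] [-3.72878269e+00 -2.44682263e+00  9.98335027e+01 -1.05993849e-01
  8.26392287e+01 -1.10199938e+02]
```

View pics/w1.png

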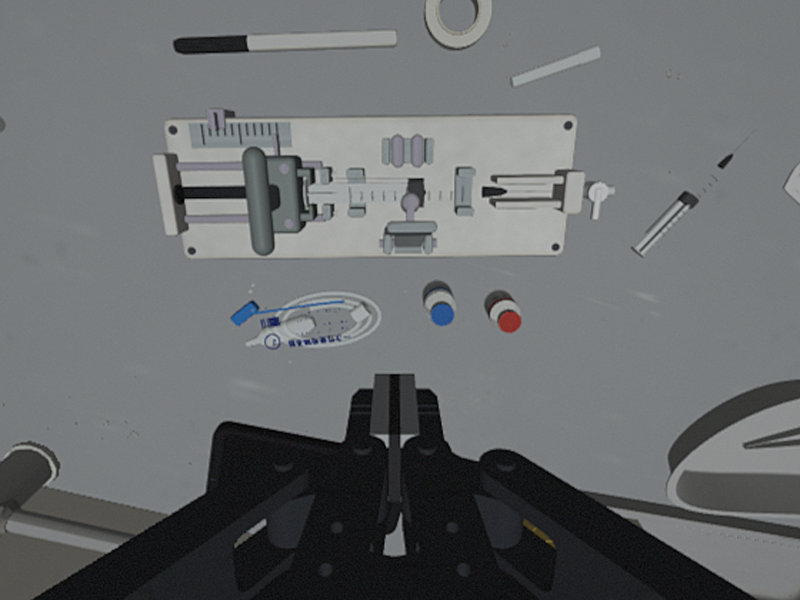

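The wrist view shows the housing corners at (165, 119), (577, 115), (565, 257) and (184, 259). The handle bar runs from (256, 152) to (262, 250), the pointer tip is at (277, 135) and the clip fin at (217, 120). The keeper tab edge is at (411, 227).

```bash
python3 - <<'E'
from h import *
import pickle,cv2
D=pickle.load(open("w1.pkl","rb"));d=D["wrist"];K=d["mtx"];R,t=camW(d,D["pos"],D["rot"])
s=.7
uv=np.array([(165,119),(577,115),(565,257),(184,259),(258.5,201)])*s
X=np.array([[-44,-126,32],[-44,126,32],[44,126,32],[44,-126,32],[0,-52,86.]])
b=least_squares(lambda p:(proj(K,R,t,W(p,X))-uv).ravel(),[480,-17,16.8]);p=b.x
print(p,b.fun.round(1))
def loc(u,z):
    w=ray(K,R,t,np.array(u)*s,z);a=np.radians(p[2]);e=w[:2]-p[:2];return np.round([e[0]*np.cos(a)+e[1]*np.sin(a),-e[0]*np.sin(a)+e[1]*np.cos(a)],1)
print("ptr",loc((277,137),38),"fin",loc((217,125),40),"clip",loc((217,112),40))
for q in np.arange(1.1,1.8,.1): print(round(q,1),(proj(K,R,t,W(p,[keep(q,74,3),keep(q,74,-3),keep(q,60,3)]))/s).round(0).tolist())
h=d["pixels"][60:120,100:220,::-1]; cv2.imwrite("pics/w1c.png",cv2.resize(h,None,fx=6,fy=6,interpolation=cv2.INTER_CUBIC))
E
```

```text
[481.15268421 -13.40691797  16.95995608] [-5.1 -1.2  2.4 -0.9 -0.7  0.6 -2.2  1.1  4.7  1.4]
ptr [-32.3 -54.3] fin [-39.2 -88.3] clip [-46.3 -87.4]
1.1 [[410.0, 207.0], [410.0, 194.0], [409.0, 217.0]]
1.2 [[410.0, 224.0], [410.0, 210.0], [409.0, 230.0]]
1.3 [[411.0, 241.0], [410.0, 227.0], [410.0, 242.0]]
1.4 [[411.0, 258.0], [411.0, 244.0], [410.0, 255.0]]
1.5 [[411.0, 274.0], [411.0, 261.0], [410.0, 268.0]]
1.6 [[410.0, 290.0], [411.0, 277.0], [410.0, 280.0]]
1.7 [[410.0, 305.0], [410.0, 293.0], [409.0, 291.0]]
```

View pics/w1c.png

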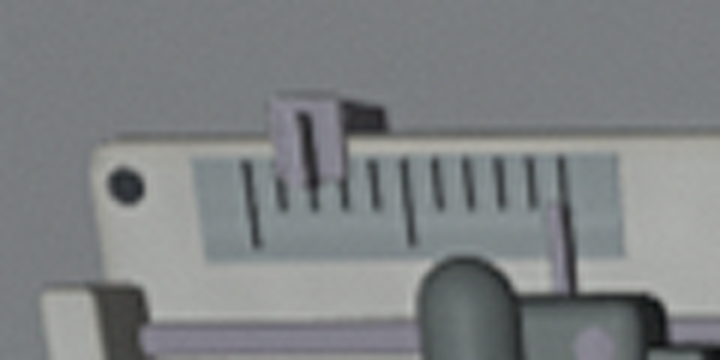

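Request:
{"op": "play_rows", "data": {"motion": [[[0.2,0.4,3,0,0,-0.4],[0.5,0.4,6.5,0,0,-0.4],[0.5,0.4,8.2,0,0,-0.4],[0.5,0.4,8.2,0,0,-0.4]]]}}

```text
time: 2.15
tool_pos: [516.5, 25.3, 105.5]
tcp_rot: [179.9, -0.3, -162.8]
ft_force: [1.0, 0.6, 0.4]
finger_gap: -0.1
grip_force: 0.0
```

Request:
{"op": "play_rows", "data": {"motion": [[[1,0,-0.2,0,0,0],[1.8,0,-0.4,0,0,0],[2.6,0,-0.5,0,0,0],[3.2,0,-0.3,0,0,0],[3.8,0,0,0,0,0]]]}}

```text
time: 2.65
tool_pos: [483.5, 12.3, 109.7]
tcp_rot: [-180.0, 0.1, -162.9]
ft_force: [-0.5, -0.2, 0.2]
finger_gap: 0.1
grip_force: 0.2
```

Request:
{"op": "play_rows", "data": {"motion": [[[0.6,0,0.4,0,0,0],[1.1,0,0.8,0,0,0],[1.6,0,1.4,0,0,0],[2,0,1.9,0,0,0],[2.3,0,2.5,0,0,0]]]}}

```text
time: 3.15
tool_pos: [460.9, 5.8, 83.1]
tcp_rot: [180.0, -0.0, -162.9]
ft_force: [-0.1, -0.5, 0.3]
finger_gap: 0.4
grip_force: 0.1
```

```bash
python3 snap.py w2
```

```text
3.15 [460.91533428   5.75539944  83.14973859] [ 1.79991067e+02 -2.21483649e-02 -1.62913460e+02] [-5.66159946e+00 -7.14355315e+00  1.15912841e+02 -3.44295531e-04
  7.12545918e+01 -1.12748027e+02]
```

View pics/w2.png

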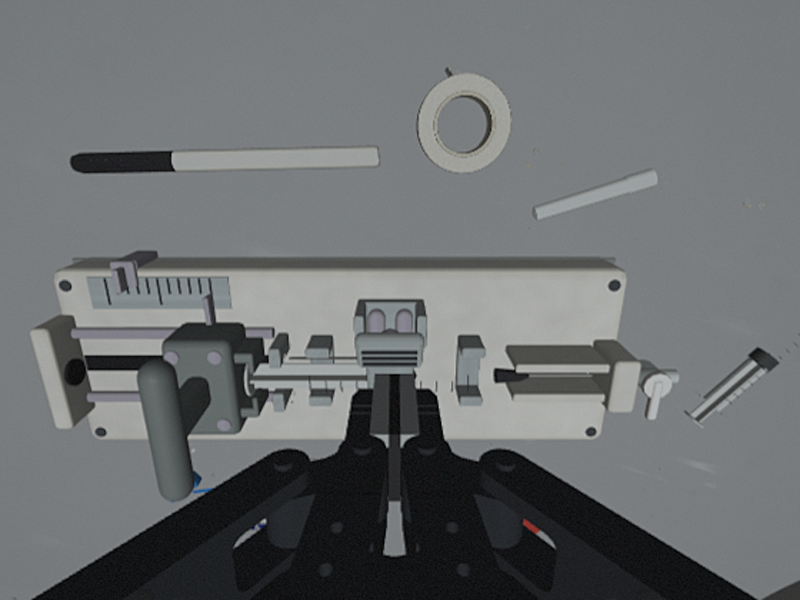

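The keeper bar has swung forward. Its ribbed tab is at (390, 350) just ahead of the finger tips, with the roller catch at (390, 320). The housing corners are at (57, 270), (625, 270), (600, 438) and (83, 438).

```bash
python3 - <<'E'
from h import *
import pickle
D=pickle.load(open("w2.pkl","rb"));d=D["wrist"];K=d["mtx"];R,t=camW(d,D["pos"],D["rot"])
s=.7
uv=np.array([(57,268),(625,268),(600,438),(83,438)])*s
X=np.array([[-44,-126,32],[-44,126,32],[44,126,32],[44,-126,32]])
b=least_squares(lambda p:(proj(K,R,t,W(p,X))-uv).ravel(),[480,-17,16.8]);p=b.x
print(p,b.fun.round(1))
a=np.radians(p[2]);e=D["pos"][:2]-p[:2];print(e[0]*np.cos(a)+e[1]*np.sin(a),-e[0]*np.sin(a)+e[1]*np.cos(a))
print((proj(K,R,t,W(p,[[-32,22,38],[0,22,55],[0,-52,86]]))/s).round())
for q in (.3,.4,.5,.6): print(q,(proj(K,R,t,W(p,[keep(q,74,3),keep(q,60,3)]))/s).round().tolist())
def loc(u,z):
    w=ray(K,R,t,np.array(u)*s,z);e=w[:2]-p[:2];return np.round([e[0]*np.cos(a)+e[1]*np.sin(a),-e[0]*np.sin(a)+e[1]*np.cos(a)],1)
print("ptr",loc((209,296),38),"fin",loc((124,290),40))
E
```

```text
[479.63815126 -13.84719685  16.9173428 ] [-10.   -1.    6.2   0.3   2.    3.2   2.4   2.2]
-12.208402603763206 24.20249083877976
[[390. 299.]
 [390. 386.]
 [176. 430.]]
0.3 [[389.0, 315.0], [389.0, 347.0]]
0.4 [[389.0, 331.0], [389.0, 360.0]]
0.5 [[389.0, 350.0], [389.0, 375.0]]
0.6 [[388.0, 372.0], [389.0, 392.0]]
ptr [-33.  -54.3] fin [-36.2 -88.5]
```

Request:
{"op": "play_rows", "data": {"motion": [[[0,-0.1,-1,0,0,0],[0.5,-0.2,-2,0,0,0],[1.8,-0.2,-2.2,0,0,0],[2.8,-0.2,-2,0,0,0],[2.8,-0.2,-1,0,0,0]]]}}

```text
time: 3.75
tool_pos: [435.7, -4.7, 95.1]
tcp_rot: [-179.9, 0.2, -162.9]
ft_force: [-0.2, -0.1, 0.6]
finger_gap: -0.0
grip_force: 0.0
```

Request:
{"op": "play_rows", "data": {"motion": [[[0,0,0.5,0,0,0],[0,0,1,0,0,0],[0,0,1.4,0,0,0],[0,0,1.7,0,0,0],[0,0,2,0,0,0]]]}}

```text
time: 4.25
tool_pos: [434.9, -4.4, 73.7]
tcp_rot: [180.0, -0.1, -162.9]
ft_force: [-5.2, 0.1, 6.7]
finger_gap: 0.2
grip_force: 3.4
```

Request:
{"op": "play_rows", "data": {"motion": [[[0,0,0.2,0,0,0],[0,0,0.4,0,0,0],[0,0,0.6,0,0,0],[0,0,0.8,0,0,0],[0,0,0.8,0,0,0]]]}}

```text
time: 4.75
tool_pos: [435.0, -4.2, 65.3]
tcp_rot: [180.0, -0.0, -162.9]
ft_force: [0.5, 0.3, -0.1]
finger_gap: 0.3
grip_force: 0.0
```

Request:
{"op": "play_rows", "data": {"motion": [[[0,0,0.2,0,0,0],[0,0,0.4,0,0,0],[0,0,0.55,0,0,0],[0,0,0.6,0,0,0],[0,0,0.6,0,0,0]]]}}

```text
time: 5.25
tool_pos: [435.5, -4.4, 60.5]
tcp_rot: [-180.0, 0.0, -162.9]
ft_force: [-4.6, -0.9, 8.1]
finger_gap: 0.3
grip_force: 4.3
```

Request:
{"op": "play_rows", "data": {"motion": [[[0,0,0.1,0,0,0],[0,0,0.2,0,0,0],[0,0,-2,0,0,0],[0,0,-6,0,0,0],[0,0,-9,0,0,0]]]}}

```text
time: 5.75
tool_pos: [435.3, -4.3, 151.4]
tcp_rot: [-180.0, 0.0, -162.9]
ft_force: [0.5, 0.2, 0.5]
finger_gap: 0.2
grip_force: 0.0
```

Request:
{"op": "play_rows", "data": {"motion": [[[-1.5,-3,0,0,0,0],[-3,-6,0,0,0,0],[-4,-7.4,0,0,0,0],[-4,-7.4,0,0,0,0],[-4,-7.4,0,0,0,0]]], "jaw": 0.6}}

```text
time: 6.25
tool_pos: [494.6, -63.0, 149.3]
tcp_rot: [179.9, -0.1, -162.9]
ft_force: [-0.2, 0.1, -0.1]
finger_gap: 51.1
grip_force: 0.0
```

```bash
python3 snap.py w3
```

```text
6.25 [494.64312898 -63.03380197 149.26925902] [ 1.79947298e+02 -6.26076377e-02 -1.62937066e+02] [-1.31659710e+01 -5.15957522e+00  1.06761435e+02  1.43036286e-02
  7.84787675e+01 -1.20231743e+02]
```

View pics/w3.png

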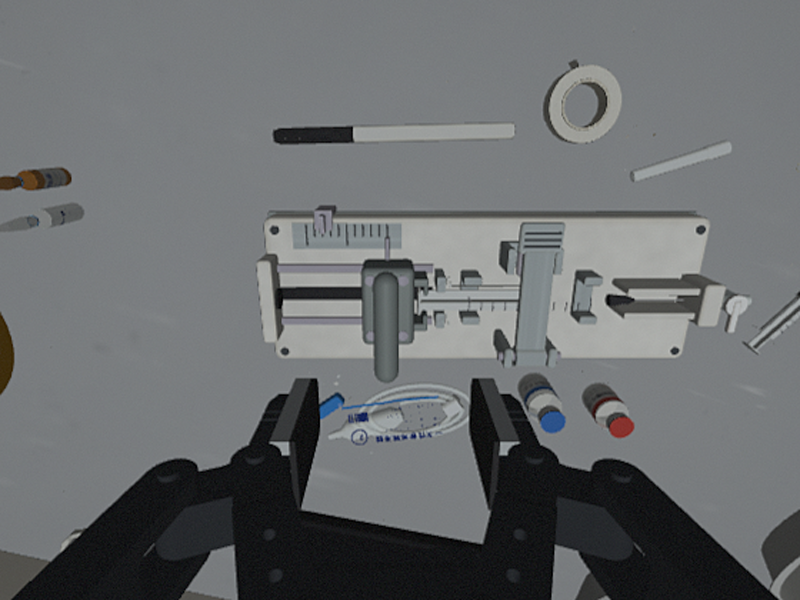

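The keeper now lies level over the barrel, with its tab at (543, 235) and the catch beneath it. The handle bar runs from (387, 275) to (386, 372), between the finger columns (centre 394). The pointer tip is at (388, 236) and the fin at (324, 225).

```bash
python3 - <<'E'
from h import *
import pickle
D=pickle.load(open("w3.pkl","rb"));d=D["wrist"];K=d["mtx"];R,t=camW(d,D["pos"],D["rot"]);s=.7
p=[479.9,-14.5,16.9];a=np.radians(p[2])
L=lambda w:np.round([(w-p[:2])@[np.cos(a),np.sin(a)],(w-p[:2])@[-np.sin(a),np.cos(a)]],1)
print("tcp",L(D["pos"][:2]))
for n,u,z in(("handle",(386.5,324),90),("tab",(543,253),60.5),("tabend",(543,222),60.5),("ptr",(388,237),38),("fin",(324,229),40)):
    print(n,L(ray(K,R,t,np.array(u)*s,z)[:2]))
E
```

```text
tcp [ -0.  -50.7]
handle [ -2.6 -54.6]
tab [-29.5  24. ]
tabend [-45.1  22.3]
ptr [-32.8 -54.4]
fin [-37.5 -88.9]
```

Request:
{"op": "play_rows", "data": {"motion": [[[0.2,-0.35,3,0,0,0],[0.2,-0.35,6,0,0,0],[0.2,-0.35,8.1,0,0,0],[0.2,-0.35,8.1,0,0,0]]]}}

```text
time: 6.75
tool_pos: [490.9, -65.8, 65.4]
tcp_rot: [179.8, -0.3, -162.9]
ft_force: [-0.3, -0.9, -1.5]
finger_gap: 51.5
grip_force: 0.0
```

Request:
{"op": "play_rows", "data": {"motion": [[[0,0,0,0,0,0],[0,0,0,0,0,0],[0,0,0,0,0,0],[0,0,0,0,0,0],[0,0,0,0,0,0]]], "jaw": 0, "squeeze": 60}}

```text
time: 7.25
tool_pos: [495.5, -67.0, 70.8]
tcp_rot: [-180.0, 0.1, -162.9]
ft_force: [-2.1, 3.3, 5.8]
finger_gap: 9.6
grip_force: 58.5
```

Request:
{"op": "play_rows", "data": {"motion": [[[0,0,0,0,0,0],[0,0,0,0,0,0]]]}}

```text
time: 7.45
tool_pos: [495.5, -67.0, 70.8]
tcp_rot: [-180.0, 0.1, -162.9]
ft_force: [-2.9, 2.9, 6.1]
finger_gap: 10.1
grip_force: 58.5
```

```bash
python3 snap.py w4; python3 -c "
import cv2,numpy as np
a=cv2.imread('pics/w4.png')[150:450,200:600]; cv2.imwrite('pics/w4c.png',cv2.resize(a,None,fx=2,fy=2,interpolation=cv2.INTER_CUBIC))"
```

```text
7.45 [495.48748725 -66.97397237  70.77299832] [-1.79962985e+02  1.43146697e-01 -1.62899840e+02] [-1.36056305e+01 -4.42036339e-02  1.10558545e+02  4.41045044e-02
  6.93436859e+01 -1.20721252e+02]
```

View pics/w4c.png

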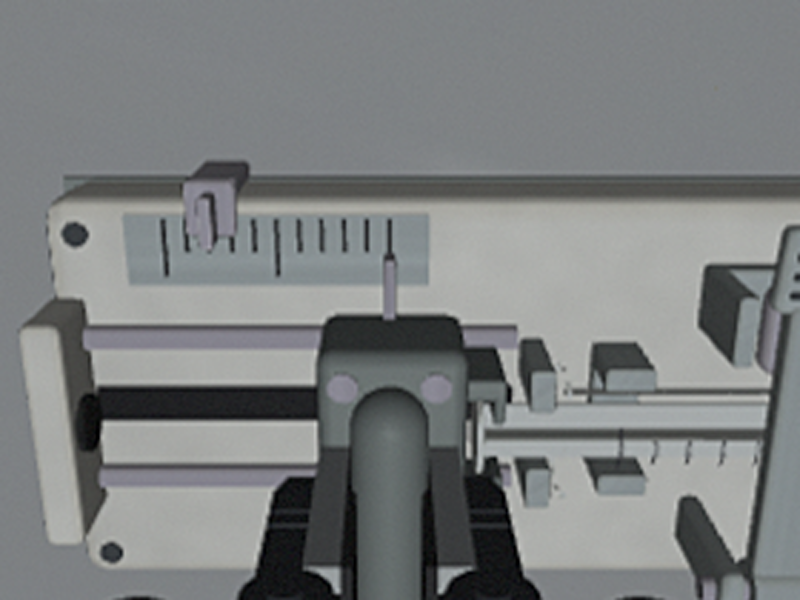

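The grip is stable. In the crop the pointer tip is at (390, 258), on the first tick, and the clip fin tip is at about (207, 247), roughly 34.5 mm away. I'll pull most of that distance and look again.

Request:
{"op": "play_rows", "data": {"motion": [[[0,-0.5,0,0,0,0],[0,-1.1,0,0,0,0],[0,-1.7,0,0,0,0],[0,-2.3,0,0,0,0],[0,-2.8,0,0,0,0]]], "squeeze": 70}}

```text
time: 8.05
tool_pos: [503.4, -92.7, 70.8]
tcp_rot: [179.9, 0.1, -162.9]
ft_force: [-4.6, 9.9, 10.4]
finger_gap: 9.4
grip_force: 68.7
```

Request:
{"op": "play_rows", "data": {"motion": [[[0,-0.2,0,0,0,0],[0,-0.4,0,0,0,0],[0,-0.6,0,0,0,0],[0,-0.6,0,0,0,0]]]}}

```text
time: 8.45
tool_pos: [505.1, -98.3, 70.8]
tcp_rot: [179.9, 0.1, -162.9]
ft_force: [-4.4, 9.9, 9.1]
finger_gap: 9.9
grip_force: 68.6
```

```bash
python3 snap.py w5; python3 -c "
import pickle,cv2
a=pickle.load(open('w5.pkl','rb'))['wrist']['pixels'][150:225,225:325,::-1]; cv2.imwrite('pics/w5c.png',cv2.resize(a,None,fx=8,fy=8,interpolation=cv2.INTER_CUBIC))"
```

```text
8.45 [505.12220111 -98.31436227  70.78559222] [ 1.79903621e+02  1.20276538e-01 -1.62891334e+02] [ -16.82893179    2.29577085  108.18297506    0.15708113   69.47534542
 -123.99271466]
```

View pics/w5c.png

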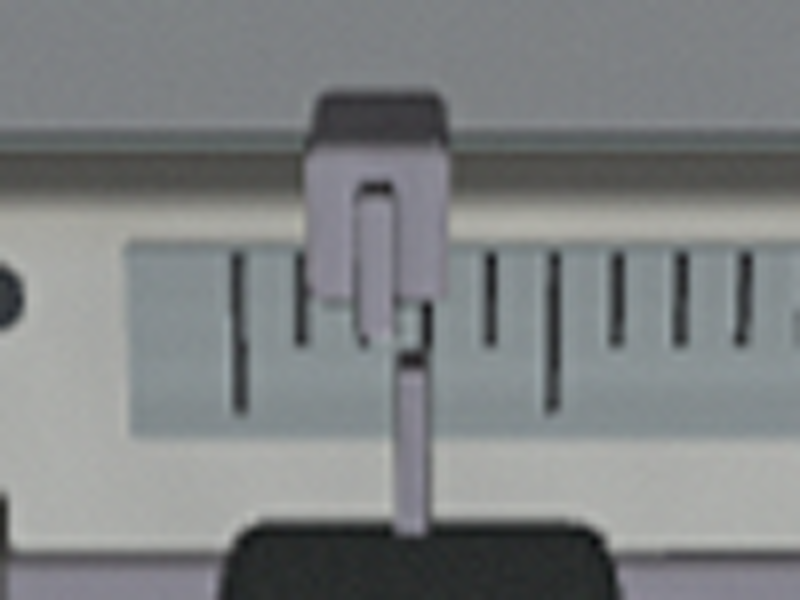

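The pointer is at column 413 and the fin centre at 376. The 10 mm clip spans 143 px, so about 2.6 mm of pull is left.

Request:
{"op": "play_rows", "data": {"motion": [[[0,-0.13,0,0,0,0],[0,-0.26,0,0,0,0],[0,-0.27,0,0,0,0],[0,-0.27,0,0,0,0],[0,-0.27,0,0,0,0]]]}}

```text
time: 9.05
tool_pos: [505.8, -100.6, 70.8]
tcp_rot: [179.9, 0.1, -162.9]
ft_force: [-4.6, 9.8, 9.8]
finger_gap: 9.3
grip_force: 68.7
```

```bash
python3 snap.py w6; python3 -c "
import pickle,cv2,numpy as np
d=pickle.load(open('w6.pkl','rb'))
a=cv2.resize(d['wrist']['pixels'][165:220,235:310,::-1],None,fx=8,fy=8,interpolation=cv2.INTER_CUBIC)
b=cv2.resize(cv2.imread('pics/w6.png'),(200,150))
cv2.imwrite('pics/w6c.png',a)"
```

```text
9.05 [ 505.8284419  -100.62215809   70.78211562] [ 1.79891155e+02  1.18004513e-01 -1.62878656e+02] [ -17.0592848     2.47847973  107.99502706    0.16692041   69.49010091
 -124.23917487]
```

View pics/w6c.png

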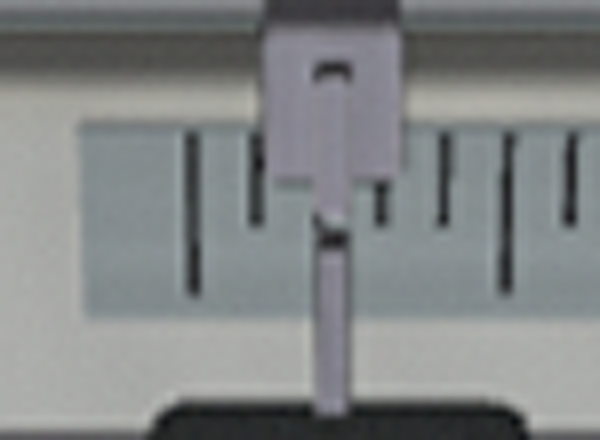

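The pointer and the fin are both centred at column 333, so they are in line. The grip is holding, so I'll hand in.

```bash
python3 -c "
from bench import job; print(job.hand_in())"
```

```text
the job is handed in; nothing more can be done
None
```

The keeper bar is snapped shut over the syringe, and the T-handle is pulled out about 35 mm and held with its pointer in line with the index clip; the job was handed in at about 9 s, and I have not seen the verdict.

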